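Unlock the vial carousel and tip the vials into its wide bin

ROBOT

A 7-joint arm with a two-finger parallel gripper is mounted at the origin on a cart in front of the work surface, level with it; the furniture and walls round the work are solid. World frame = base frame: x ahead of the robot, y to its left, z up, the work surface at z = 0. Lengths are in m, angles in rad, forces in N, time in s.
With the tool pointing down it reaches from about 0.4 to 0.875 m from the base axis. Payload 19.3 kg.
Tool frame: the origin (TCP) lies at the very end of the fingers, on their centre line; the grasp point (between the pads) lies 19 mm behind it; z points along the fingers, y is the line along which they close (so a half turn about z gives the same grasp; the last joint's range is limited). The gripper opens to 85 mm and grips with 20 to 120 N. Pads are 22 mm wide; open, the fingers measure 114 mm over their backs; the gripper's body (76 mm by 85 mm) begins 54 mm behind the grasp point. The pads swing forward as they close: fully open they stand 13 mm farther back than shut.
Start: joints at [1.067, 0.521, -0.036, 1.599, 0.021, 1.021, -0.113], TCP at [0.263, -0.567, 0.231] pointing down, gripper open.
Joint ranges: [-2.91, 2.91], [-0.3, 2.13], [-1.5, 1.42], [0.17, 2.43], [-1.26, 4.41], [0.16, 1.93], [-2.52, 2.52]. Speed limits (rad/s): [1.89, 1.89, 2.39, 2.39, 3.01, 3.01, 3.01].

INTERFACE

Orientations are given as [roll, pitch, yaw] about the fixed x, y, z axes, in that order (R = Rz(yaw) Ry(pitch) Rx(roll)).
In Python, from workcell import bot gives the robot as it stands.
- The arm moves only by the shell command python3 -m crank 'ROWS' [FORCE]. ROWS is a JSON object of lists of equal length, an entry for each row: "travel": the shift along the world's x, y, z in cm, a list of three; "turn": the turn, a rotation vector about the world's x, y, z in degrees, a list of three; "gripper": the closure, from 0 (fully open) to 1 (shut). A call has exactly 5 rows; each row is the pose to reach, as a shift and turn from the pose commanded when the call began; what a row does not reach only later rows make up. A row lasts 1/10 s, in which the tool goes at most 50 mm and 8.59 degrees, less where a joint would pass 70% of its speed; a pose out of reach is approached as far as the arm can. A call with a gripper value outside its range is refused whole. The fingers move at their own pace and stop on an object; FORCE is the grip in N (left out, the last holds). Time passes only in rows, so rows that repeat a pose let the fingers close, or fill a call up. It gives the time, the measured TCP pose, the force, the opening and the grip force at its end, in the units of the state.
- bot.observe(): the state, without advancing time (a new reading comes with each control period).
- bot.grab_frame(name): name is "scene" or "side" or "wrist"; returns a dict with "pixels" (480x640x3 uint8, red, green, blue), "fx", "fy", "cx", "cy" (pixels), "extrinsics" (4x4, takes a point from world to camera coordinates). Camera axes: x right, y down, z forward; pixel columns grow to the right and rows downward; lengths in m; the calibration is good to about 2 mm. A picture is of the moment at which its call begins. There is no depth.
- bot.job_done(): hands the job in; it is judged then, once.
The state is a dict: "clock": time; "qpos": joint angles; "qd": joint speeds; "joint_efforts": joint torques, N m; "position": TCP position; "tool_rot": TCP orientation; "force": force on the tool from outside, world axes, zero at the start; "moment": the same for the moment, N m; "grip_width": finger opening in m; "finger_force": force on a finger pad.
Only numpy, scipy, OpenCV 4.12 (cv2) and the standard library are available. Lean on these libraries where they do the work, as an engineer would, in place of code of your own. Each camera call takes 0.05 s, during which the arm holds its last target. There are 200 camera calls.

TASK

Pull the looped spring clip sideways out of the carousel's upright locking pin and lay it in the shallow metal tray. Then turn the carousel by its pin until its widest bin lies centred under the mouth of the chute, raise the tipping pan by its bar so that all three vials go down the chute into that bin, and let the pan back down. Leave the timer and the marker pen where they are.

Things in the scene. Friction and masses are not known exactly. Their poses are not given: they have to be found in the camera images.
- carousel_base: grey round base, 224 mm across, 22 mm high, fixed to the worktop; origin on the carousel's vertical axis at worktop height
- bracket_slot (a point): middle of the slot of the light metal bracket on the base, just outside the locking pin: 174 mm from the carousel axis, 80 mm high. The bracket spans 160 to 188 mm from the axis, is 21 mm wide and 95 mm high; its slot, 10 mm wide and open at the top, runs radially. The clip's straight leg lies in it and so locks the turntable
- turntable (a joint): angle of the turntable, rad: 0 as locked by the clip, growing counter-clockwise seen from above, -2.8 to 2.8. It turns freely (about 0.1 N m friction) and stays where it is left, once the clip is out. The wide bin comes under the chute by a counter-clockwise turn of about 1.0 to 1.6 rad.
- wide_bin (a point): point on the floor (32 mm above the worktop) of the turntable's widest bin, in its middle, 65 mm from the axis. The grey turntable is a round tray 220 mm across with walls up to 80 mm height, parted by radial walls into one wide bin of 130 degrees and three narrow ones of about 77 degrees.
- pin_top (a point): centre of the top end (135 mm above the worktop) of the upright steel locking pin, 22 mm in diameter, on a lug of the turntable 137 mm from its axis, turning with it. The clip passes through its cross hole, 80 mm high. The free top 40 mm of the pin serves as the handle to turn by; the pin may twist between the fingers.
- divider_left (a point): radial wall of the wide bin on its counter-clockwise side, 4 mm thick, 80 mm high. Origin on the carousel axis at worktop height, x outward along the wall; the wide bin lies on its -y side.
- divider_right (a point): radial wall of the wide bin on its clockwise side, same size. Origin on the carousel axis at worktop height, x outward along the wall; the wide bin lies on its +y side.
- clip: looped steel spring clip (R-clip) of 6.4 mm round wire, about 125 mm long, 57 g, lying about level (within 0.06 rad). Origin in the middle of its loop at mid-wire height (80 mm above the worktop at the start). The loop is 34 mm wide over the outside along y, with straight sides from x = -12 to +12 mm to take between the fingers from above (fingertips alone will hold it); its back is at x = -27 mm
- clip_tip (a point): tip of the clip's straight leg, at x = 97, y = -8 mm in the clip's frame. Both legs run to the clip's +x, towards the carousel's axis: the straight leg through the bracket's slot and the pin's hole, the sprung leg along the pin's side with a bent nose behind it. Pull along the clip's -x: the nose snaps past the pin at some 3 to 6 N; after 85 mm of travel it is clear of pin and bracket
- tray: shallow open aluminium tray fixed to the worktop, 175 mm (its x) by 115 mm (its y), 20 mm high, walls and floor 4 mm. Origin under its centre.
- chute: fixed stand with a bright steel chute and, above it, the tipping pan. Origin on the carousel's axis at worktop height; x points outward along the chute. The chute floor falls from 150 mm height at x = 130 mm to its mouth; it is 92 mm wide inside. An upright plate across the mouth, 22 mm from the axis, makes the vials drop straight down between 22 and 75 mm from the axis.
- chute_mouth (a point): middle of the lower edge of the chute, where the vials drop out; 102 mm above the worktop, 75 mm from the carousel's axis.
- pan_axis (a point): middle of the hinge axis of the tipping pan (the axis is level and runs along the chute's y), 154 mm above the worktop, 131 mm from the carousel's axis.
- pan_grip (a point): middle of the pan's lifting bar, round, 9 mm thick, 60 mm free length along the chute's y; about 40 mm clear of the pan's end wall; 142 mm from the hinge axis.
- pan (a joint): tipping angle of the pan, rad: 0 down at rest (leaning 0.08 rad back from the chute), growing as the bar is raised, up to 1.2. The vials roll out from about 0.3; 0.8 empties it surely. The pan (98 mm long, 88 mm wide, walls 30 mm, open to the chute, 250 g) falls back by its weight when let go.
- vial_1: capped amber vial, 24 mm in diameter, 66 mm long, 30 g, lying across the pan; origin at its centre, y along its length. All three are alike.
- vial_2: capped amber vial, 24 mm in diameter, 66 mm long, 30 g, lying across the pan; origin at its centre, y along its length. All three are alike.
- vial_3: capped amber vial, 24 mm in diameter, 66 mm long, 30 g, lying across the pan; origin at its centre, y along its length. All three are alike.
- timer: bystander: white timer, 60 x 66 x 19 mm, loose on the worktop; origin under its centre.
- marker_b: bystander: marker pen, 135 mm long, loose on the worktop; origin under its centre.
There are look-alikes about, which are no part of the job. Leave any pink or yellow look-alike of the vial_1 alone.

How it is judged:
On the way, in this order (a step that is already met when the one before it is completed fails the run):
1. the clip is out of the pin and lies released in the tray (x of clip in the frame of tray between -0.085 and 0.085 m and y of clip in the frame of tray between -0.055 and 0.055 m and z of clip in the frame of tray below 0.022 m and linear speed of clip below 0.03 m/s and contact force between the fingers and clip below 0.1 N), for 0.2 s.
2. the middle of the wide bin lies under the chute, within 30 mm to either side (y of wide_bin in the frame of chute between -0.03 and 0.03 m and x of wide_bin in the frame of chute above 0.03 m), for 0.2 s.
3. with the bin so placed, the pan is raised by more than 0.5 rad (all of step 2 and value of joint pan above 0.5 rad), for 0.1 s.
At the end, for the whole second after the job is handed in: all three vials lie at rest in the wide bin (between its two dividers, within the rim, centres no higher than 88 mm; the walls are 80 mm high), the pan is down (within 0.08 rad), and the clip lies released at rest in the tray (loop centre inside its outline, under 22 mm high) (all of step 1 and y of each of vial_1, vial_2, vial_3 in the frame of divider_left below 0 m and y of each of vial_1, vial_2, vial_3 in the frame of divider_right above 0 m and horizontal distance between each of vial_1, vial_2, vial_3 and carousel_base below 0.11 m and height (world z) of each of vial_1, vial_2, vial_3 below 0.088 m and linear speed of each of vial_1, vial_2, vial_3 below 0.03 m/s and value of joint pan below 0.08 rad); the robot touches nothing.
It fails at once if the timer or the marker pen is moved by more than 30 mm (distance of any of timer, marker_b from where it was at the start of the episode above 0.03 m).
It also fails if it takes over 72 s, if anything falls off the work surface, if the arm or the gripper's body presses on something with over 40 N, if the wrist force passes 120 N, or if a joint passes its speed limit or range.

## Working session

There is one attempt and no reset: what is moved stays moved. The work goes in short steps, Python scripts to look and compute and a shell command to move; the robot and the scene stay as the last step left them, time stands still between calls to the robot, and variables do not carry over. Pictures are saved under pics/ and viewed, at most 10 in all, crops included, and the job is handed in when it is done.

```bash
mkdir -p pics; ls
cat > h.py <<'E'
import numpy as np, cv2, pickle
from workcell import bot
def snap(n,tag):
    f=bot.grab_frame(n); pickle.dump(f,open(f'pics/{tag}.pkl','wb'))
    cv2.imwrite(f'pics/{tag}.png',f['pixels'][:,:,::-1]); return f
def load(tag): return pickle.load(open(f'pics/{tag}.pkl','rb'))
def ray(f,u,v):
    E=np.array(f['extrinsics']);R,t=E[:3,:3],E[:3,3]
    d=R.T@np.array([(u-f['cx'])/f['fx'],(v-f['cy'])/f['fy'],1]); return -R.T@t,d
def onz(f,u,v,z):
    c,d=ray(f,u,v); return c+d*(z-c[2])/d[2]
def proj(f,p):
    E=np.array(f['extrinsics']);q=E[:3,:3]@np.array(p)+E[:3,3]
    return np.array([f['fx']*q[0]/q[2]+f['cx'],f['fy']*q[1]/q[2]+f['cy']])
def tri(l):
    A=np.zeros((3,3));b=np.zeros(3)
    for f,u,v in l:
        c,d=ray(f,u,v);d/=np.linalg.norm(d);P=np.eye(3)-np.outer(d,d);A+=P;b+=P@c
    return np.linalg.solve(A,b)
E
python3 - <<'E'
from h import *
for n in("scene","side"):
    f=snap(n,n+'0'); c,_=ray(f,0,0); print(n,c,f['fx'],np.array(f['extrinsics'])[:3,:3].round(2).tolist())
s=bot.observe(); print(s['clock'],s['position'],s['tool_rot'],s['force'])
E
```

```text
pics
scene [0.16469296 0.50737928 0.99561606] 505.27434721730367 [[-0.8, -0.6, -0.0], [-0.47, 0.63, -0.62], [0.37, -0.49, -0.79]]
side [-0.00762805  0.76971195  0.54582025] 515.7551072491183 [[-0.81, -0.58, -0.03], [-0.2, 0.32, -0.93], [0.55, -0.75, -0.38]]
0.1 [ 0.26254967 -0.56684987  0.23078677] [-3.14057147e+00  9.83313029e-05  4.33847081e-01] [0.02352493 0.22591817 0.42688476]
```

View pics/scene0.png

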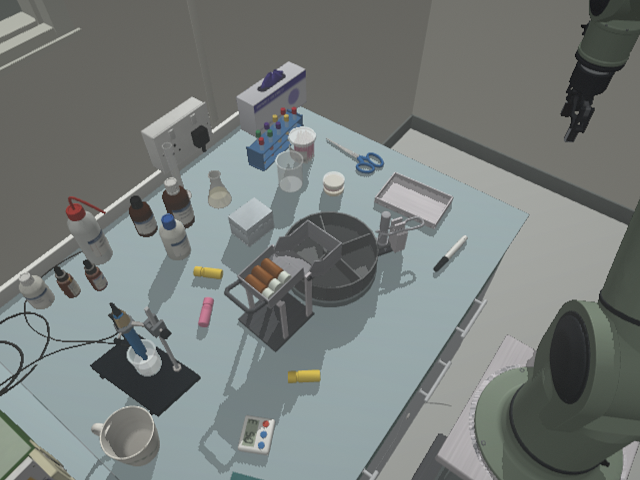

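View pics/side0.png

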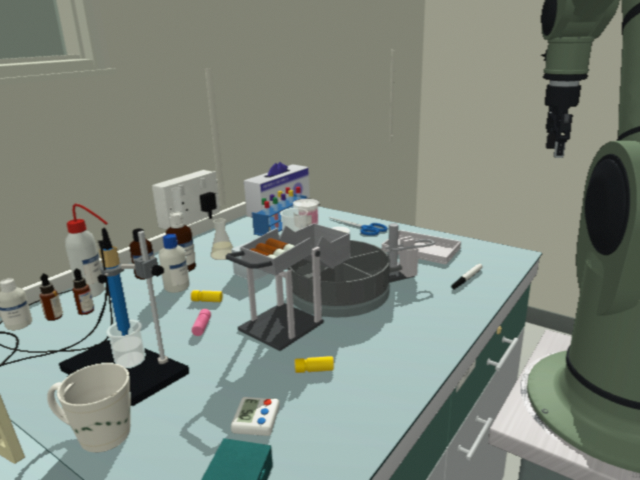

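The scene view shows the carousel near (325,258), pin top (385,215), clip loop (405,224), tray (413,200), pan with vials (268,278) and its bar at (240,293), marker (450,252) and timer (257,433). In the side view the pin top is at (394,227) and the clip loop at (425,241).

Run:
```python
from h import *
a=load('scene0')['pixels'][170:350,215:465,::-1]; cv2.imwrite('pics/c1.png',cv2.resize(a,None,fx=3.2,fy=3.2,interpolation=cv2.INTER_CUBIC))
a=load('side0')['pixels'][210:350,225:475,::-1]; cv2.imwrite('pics/c2.png',cv2.resize(a,None,fx=3.2,fy=3.2,interpolation=cv2.INTER_CUBIC))
```

```text
(no output)
```

View pics/c1.png

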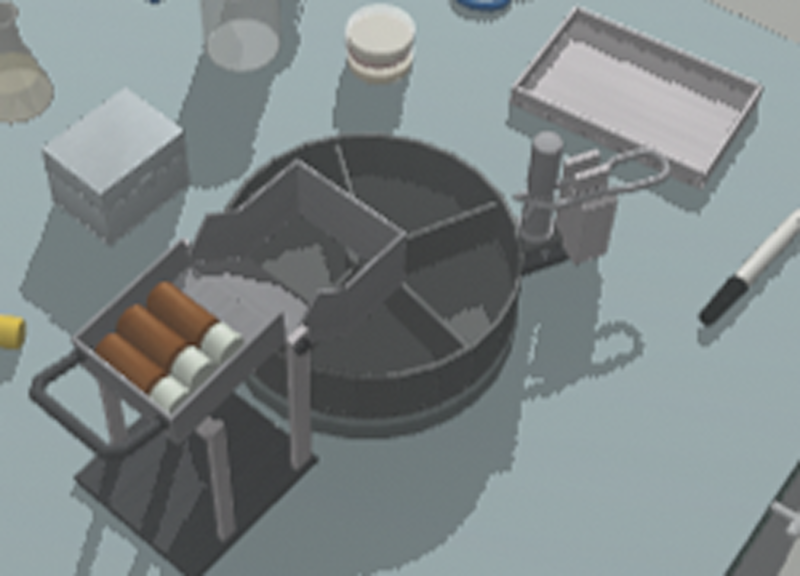

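View pics/c2.png

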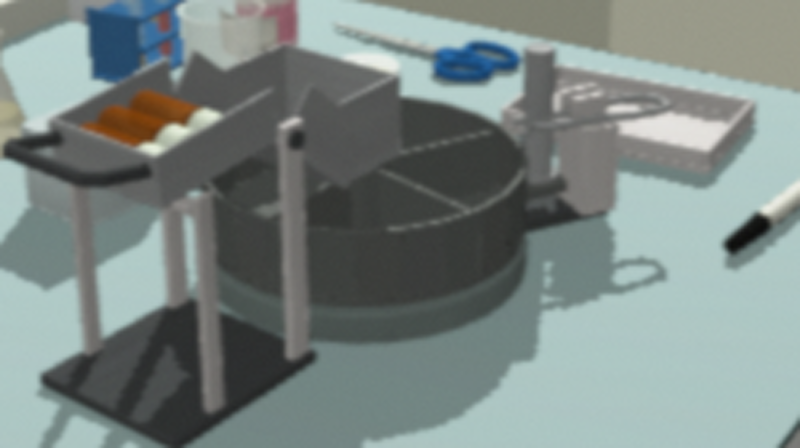

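Crop of the scene: pin top (547,140), clip back (667,165), tray rim corners (578,10),(762,88),(703,184),(513,90), rim of carousel top (370,136), bar between (38,388) and (112,450). Side crop: pin top (540,48), clip back (670,103), bar (12,148)–(92,182).

```bash
cat > m.py <<'E'
from h import *
from scipy.optimize import least_squares
S,D=load('scene0'),load('side0')
s=lambda x,y:(S,215+x/3.2,170+y/3.2); d=lambda x,y:(D,225+x/3.2,210+y/3.2)
pin=tri([s(547,141),d(540,50)]); print('pin',pin, onz(*s(547,141),.135), onz(*d(540,50),.135))
P=np.array([onz(*s(*p),.08)[:2] for p in[(370,136),(440,145),(490,185),(518,240),(300,150),(360,377),(450,355)]]+[onz(*d(*p),.08)[:2] for p in[(430,100),(490,125),(524,165),(390,230),(300,225),(460,210)]])
r=least_squares(lambda q:np.hypot(*(P-q).T)-.11,[.5,-.1]); C=r.x; print('axis',C,(r.fun*1e3).round(1), 'pin dist',np.hypot(*(pin[:2]-C)))
for nm,a,b in[('clipback',s(667,166),d(670,102)),('barL',s(36,388),d(10,147)),('barR',s(112,450),d(92,182))]:
    print(nm,tri([a,b]))
T=np.array([onz(*s(*p),.02) for p in[(578,10),(762,88),(703,184),(513,90)]]);print('tray',T.round(3).tolist(),T.mean(0),[np.linalg.norm(T[i]-T[i-1]) for i in range(4)])
for t in[d(558,65),d(755,100),d(712,170),d(505,105)]: print(onz(*t,.02))
print('marker',onz(*s(708,320),.01),onz(*s(800,215),.01),'timer',onz(S,257,433,.02))
E
python3 m.py
```

```text
pin [ 0.49750316 -0.19151948  0.12826142] [ 0.49575132 -0.18558155  0.135     ] [ 0.48856472 -0.17658401  0.135     ]
axis [ 0.56668141 -0.06495788] [-2.5  4.2  0.6  0.6 -5.5 -2.1 -3.2 -1.8 -5.2  2.7  2.2 -2.3 -3.5] pin dist 0.14423408097192797
clipback [ 0.43170453 -0.26603891  0.07663016]
barL [0.62094233 0.19530685 0.17339992]
barR [0.55766784 0.19837005 0.16934889]
tray [[0.598, -0.421, 0.02], [0.429, -0.433, 0.02], [0.418, -0.313, 0.02], [0.592, -0.309, 0.02]] [ 0.50946812 -0.36890066  0.02      ] [np.float64(0.11209091163957025), np.float64(0.16940512767630098), np.float64(0.12020952699669504), np.float64(0.17381951024782025)]
[ 0.59740671 -0.41783907  0.02      ]
[ 0.42682938 -0.43194411  0.02      ]
[ 0.40368956 -0.289876    0.02      ]
[ 0.59279735 -0.31726268  0.02      ]
marker [ 0.35425197 -0.20805387  0.01      ] [ 0.34512982 -0.33913556  0.01      ] timer [0.44191498 0.33474003 0.02      ]
```

```bash
python3 -m crank '{"travel":[[2,3.5,0.5],[4,7,1],[6,10.5,1.5],[8,14,2],[10,17.5,2.5]],"turn":[[0,0,7],[0,0,14],[0,0,21],[0,0,28],[0,0,35]],"gripper":[0,0,0,0,0]}' 30 && python3 -m crank '{"travel":[[1.5,3,0],[3,6,0],[5,9,0],[5,9,0],[5,9,0]],"turn":[[0,0,0],[0,0,0],[0,0,0],[0,0,0],[0,0,0]],"gripper":[0,0,0,0,0]}'
python3 - <<'E'
from h import *
f=snap('wrist','w1'); c,_=ray(f,0,0); print(c,proj(f,[.445,-.243,.08]),proj(f,[.4975,-.19,.135]),proj(f,[.51,-.369,0]))
E
```

```text
clock: 0.6
position: [0.3631, -0.3905, 0.2564]
tool_rot: [-3.141, 0.0, 1.05]
force: [0.9, -0.1, -0.2]
grip_width: 0.0855
finger_force: 0.0
clock: 1.1
position: [0.4128, -0.3018, 0.2562]
tool_rot: [-3.141, 0.0, 1.046]
force: [0.3, -0.9, 0.6]
grip_width: 0.0858
finger_force: 0.0
[ 0.45458788 -0.23001718  0.39790509] [320.26668862 141.5864309 ] [347.61233924  34.34383366] [421.59822135 205.04035207]
```

View pics/w1.png

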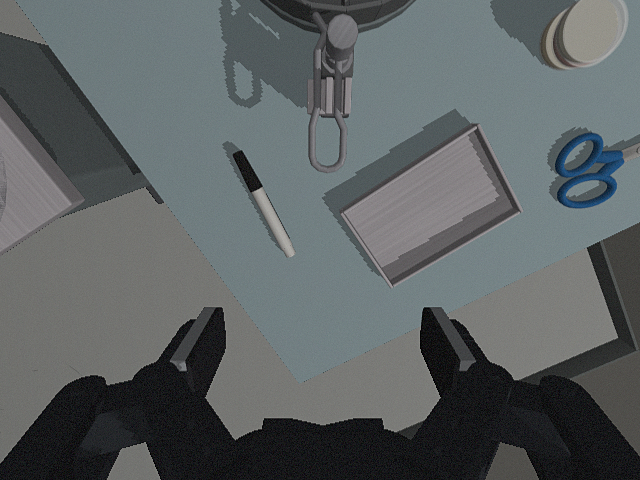

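Wrist view: clip loop back at (327,171), sides at columns 309/347 near row 145, pin top at (343,30), tray corners (342,214),(477,125),(521,212),(392,287), marker at (265,205).

```bash
cat >> m.py <<'E'
print('----')
W=load('w1'); o=lambda u,v,z:onz(W,u,v,z)
pin=o(343,30,.135); bk=o(327,171,.08); L=o(309,145,.08); R=o(347.5,145,.08)
print('pin',pin,'back',bk,'L',L,'R',R,np.linalg.norm(L-R)); 
print('pin3',tri([s(547,141),d(540,50),(W,343,30)]),'back3',tri([s(667,166),d(670,102),(W,327,171)]))
u=pin-C.tolist()[0] if 0 else np.r_[C,0]-np.r_[pin[:2],0]; print('axis dist',np.linalg.norm(u),'ang in',np.degrees(np.arctan2(u[1],u[0])))
m=(L+R)/2; v=m-bk; print('clip ang',np.degrees(np.arctan2(v[1],v[0])),np.linalg.norm(v))
T=np.array([o(*p,.02) for p in[(342,214),(477,125),(521,212),(392,287)]]);print('tray',T.round(3).tolist(),T.mean(0),[np.linalg.norm(T[i]-T[i-1]).round(3) for i in range(4)])
e=(T[1]-T[0]+T[2]-T[3]);print('tray ang',np.degrees(np.arctan2(e[1],e[0])))
g=cv2.cvtColor(W['pixels'],cv2.COLOR_RGB2GRAY)
hsv=cv2.cvtColor(W['pixels'],cv2.COLOR_RGB2HSV)
for r in(120,130,140,150): print(r,''.join('#' if hsv[r,c,1]<40 else '.' for c in range(295,365)))
E
python3 m.py|sed -n '/----/,$p'
```

```text
----
pin [ 0.49605527 -0.18621132  0.135     ] back [ 0.43727699 -0.26851411  0.08      ] L [ 0.43480082 -0.24048468  0.08      ] R [ 0.46459721 -0.25776151  0.08      ] 0.03444290699109055
pin3 [ 0.4957655  -0.18677894  0.13166476] back3 [ 0.43445003 -0.26970738  0.07359258]
axis dist 0.14032266453334724 ang in 59.78060687054251
clip ang 57.35606897092792 0.023028645112461964
tray [[0.425, -0.326, 0.02], [0.593, -0.313, 0.02], [0.601, -0.426, 0.02], [0.433, -0.437, 0.02]] [ 0.51302632 -0.37557286  0.02      ] [np.float64(0.111), np.float64(0.169), np.float64(0.113), np.float64(0.169)]
tray ang 4.117502735445935
120 #########################################.############################
130 ######################################################################
140 #####################.################################################
150 ######################################################################
```

```bash
python3 -m crank '{"travel":[[2,3,-4],[3.8,5.6,-8],[3.8,5.6,-12],[3.8,5.6,-16],[3.8,5.6,-18.4]],"turn":[[0,0,0],[0,0,0],[0,0,0],[0,0,0],[0,0,0]],"gripper":[0.2,0.3,0.3,0.3,0.3]}' 30 && python3 -m crank '{"travel":[[0,0,0],[0,0,0],[0,0,0],[0,0,0],[0,0,0]],"turn":[[0,0,0],[0,0,0],[0,0,0],[0,0,0],[0,0,0]],"gripper":[0.5,0.8,1,1,1]}' 40
```

```text
clock: 1.65
position: [0.449, -0.2466, 0.0694]
tool_rot: [-3.139, 0.001, 1.043]
force: [0.6, -0.5, 1.5]
grip_width: 0.0598
finger_force: 0.0
clock: 2.15
position: [0.4511, -0.2466, 0.0733]
tool_rot: [3.14, -0.0, 1.044]
force: [-1.7, 0.2, -0.5]
grip_width: 0.0323
finger_force: 39.8
```

```bash
python3 -m crank '{"travel":[[-1,-1.7,0],[-2,-3.4,0],[-3,-5.2,0],[-4,-6.9,0],[-5,-8.6,0]],"turn":[[0,0,0],[0,0,0],[0,0,0],[0,0,0],[0,0,0]],"gripper":[1,1,1,1,1]}' && python3 -m crank '{"travel":[[-0.5,-0.9,0],[-0.5,-0.9,1],[-0.5,-0.9,3],[-0.5,-0.9,3],[-0.5,-0.9,3]],"turn":[[0,0,0],[0,0,0],[0,0,0],[0,0,0],[0,0,0]],"gripper":[1,1,1,1,1]}'
python3 - <<'E'
from h import *
f=snap('scene','s1');a=f['pixels'][150:350,215:465,::-1]; cv2.imwrite('pics/c3.png',cv2.resize(a,None,fx=3,fy=3,interpolation=cv2.INTER_CUBIC))
E
```

```text
clock: 2.65
position: [0.4004, -0.333, 0.0729]
tool_rot: [3.141, 0.0, 1.045]
force: [0.2, 0.2, -0.2]
grip_width: 0.032
finger_force: 40.0
clock: 3.15
position: [0.3965, -0.3406, 0.1031]
tool_rot: [3.14, -0.0, 1.046]
force: [-0.7, 0.2, -0.8]
grip_width: 0.0326
finger_force: 40.0
```

View pics/c3.png

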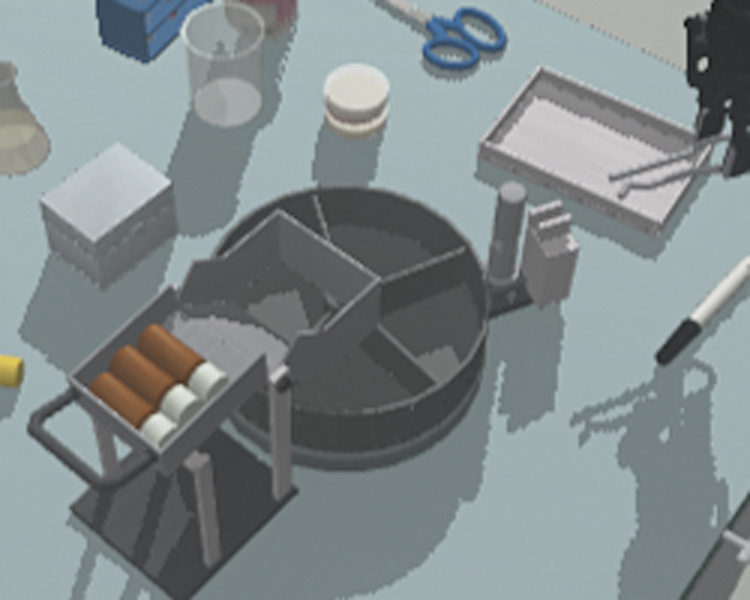

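The clip is free of pin and bracket, its legs pointing over the tray (legs' ends at about (615,185) in the crop).

```bash
python3 -m crank '{"travel":[[1.5,-0.7,0],[3,-1.5,0],[4.5,-2.2,0],[6,-2.9,0],[7.1,-3.3,0]],"turn":[[0,0,-8],[0,0,-16],[0,0,-24],[0,0,-32],[0,0,-40]],"gripper":[1,1,1,1,1]}' && python3 -m crank '{"travel":[[0.5,-0.2,0],[1,-0.4,-2],[1,-0.4,-4],[1,-0.4,-6],[1,-0.4,-7]],"turn":[[0,0,-8],[0,0,-16],[0,0,-16],[0,0,-16],[0,0,-16]],"gripper":[1,1,1,1,1]}' && python3 -m crank '{"travel":[[0,0,-1],[0,0,-2],[0,0,-2.6],[0,0,-2.6],[0,0,-2.6]],"turn":[[0,0,0],[0,0,0],[0,0,0],[0,0,0],[0,0,0]],"gripper":[1,1,1,1,1]}'
```

```text
clock: 3.7
position: [0.4677, -0.3738, 0.1017]
tool_rot: [-3.141, 0.0, 0.341]
force: [-0.9, 1.1, -0.6]
grip_width: 0.0323
finger_force: 40.0
clock: 4.2
position: [0.4761, -0.3769, 0.0302]
tool_rot: [-3.14, 0.002, 0.068]
force: [0.3, 0.1, -0.6]
grip_width: 0.0322
finger_force: 40.0
clock: 4.7
position: [0.4768, -0.3783, 0.0066]
tool_rot: [3.141, -0.0, 0.067]
force: [0.1, 0.0, -1.4]
grip_width: 0.0323
finger_force: 40.0
```

```bash
python3 -m crank '{"travel":[[0,0,0],[0,0,0],[0,0,0],[0,0,1],[0,0,3]],"turn":[[0,0,0],[0,0,0],[0,0,0],[0,0,0],[0,0,0]],"gripper":[0.4,0.4,0.4,0.4,0.4]}' && python3 -m crank '{"travel":[[0,0,4],[0,0,8],[0,0,12],[0,1,16],[0,2,19]],"turn":[[0,0,0],[0,0,0],[0,0,0],[0,0,8],[0,0,16]],"gripper":[0.4,0.4,0.2,0,0]}' && python3 -m crank '{"travel":[[0,2,0.5],[-1,4,1],[-2,6,1.5],[-3,8,2],[-4,10,2]],"turn":[[0,0,8],[0,0,16],[0,0,24],[0,0,32],[0,0,40]],"gripper":[0,0,0,0,0]}'
python3 - <<'E'
from h import *
f=snap('wrist','w2'); print(proj(f,[.567,-.065,.08]),proj(f,[.496,-.186,.135]),proj(f,[.478,-.378,0.007]))
E
```

```text
clock: 5.2
position: [0.476, -0.3776, 0.0361]
tool_rot: [-3.14, 0.002, 0.067]
force: [-0.0, 0.1, 0.6]
grip_width: 0.0513
finger_force: 0.0
clock: 5.7
position: [0.4768, -0.3582, 0.2297]
tool_rot: [3.139, -0.001, 0.351]
force: [1.4, -0.3, -0.1]
grip_width: 0.085
finger_force: 0.0
clock: 6.2
position: [0.4363, -0.2575, 0.2476]
tool_rot: [3.14, 0.0, 1.05]
force: [0.8, 0.8, -0.2]
grip_width: 0.0854
finger_force: 0.0
[346.12294142 -98.28953511] [345.07307545 109.28712124] [401.11875657 267.89129447]
```

View pics/w2.png

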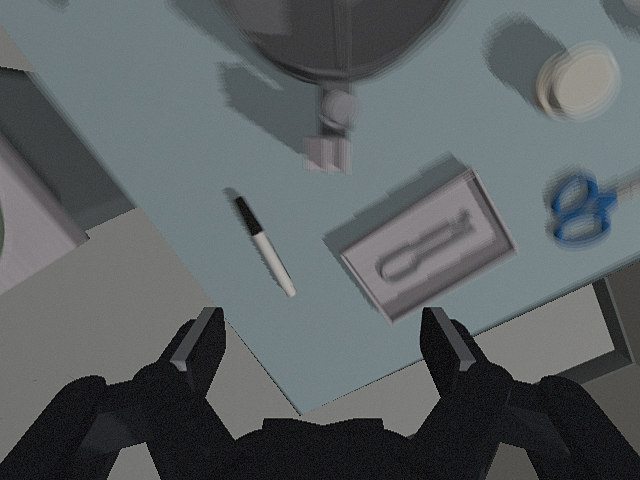

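The clip lies flat in the tray (loop at (395,265), legs to (465,220)). Next the divider angles, from the wall tops in the first scene crop: rim ends at (338,146), (497,206), (463,346).

```bash
cat >> m.py <<'E'
print('====')
print('axis from pin', pin[:2]+.137*np.array([np.cos(np.radians(59.8)),np.sin(np.radians(59.8))]))
for CC in (C, pin[:2]+.137*np.array([np.cos(np.radians(59.8)),np.sin(np.radians(59.8))])):
  for nm,p in[('a',s(338,146)),('b',s(497,206)),('c',s(463,346)),('d side',d(490,133)),('e side',d(465,211)),('pin',s(547,141))]:
    q=onz(*p,.08 if nm!='pin' else .135)[:2]-CC; print(nm,np.hypot(*q).round(3),np.degrees(np.arctan2(q[1],q[0])).round(1))
# wall direction from two points on each
for a,b in [((338,146),(352,192)),((497,206),(408,242)),((463,346),(402,286))]:
    q=onz(*s(*a),.08)-onz(*s(*b),.08); print(np.degrees(np.arctan2(q[1],q[0])))
# pan/chute direction: chute walls, bar, posts
for nm,a,b in [('bar',(36,388),(112,450))]:
    A,B=onz(*s(*a),.167),onz(*s(*b),.167);q=B-A;print(nm,A,B,np.degrees(np.arctan2(q[1],q[0])))
for a,b in [((77,482),(192,575)),((192,575),(316,460))]:
    A,B=onz(*s(*a),.005),onz(*s(*b),.005);q=B-A;print('stand',A,B,np.degrees(np.arctan2(q[1],q[0])))
for a,b in [((45,378),(178,445)),((178,440),(312,355))]:
    A,B=onz(*d(*a),.005),onz(*d(*b),.005);q=B-A;print('stand side',A,B,np.degrees(np.arctan2(q[1],q[0])))
E
python3 m.py|sed -n '/====/,$p'
```

```text
====
axis from pin [ 0.564969   -0.06780568]
a 0.099 -42.5
b 0.105 -121.1
c 0.106 165.5
d side 0.098 -126.1
e side 0.11 162.5
pin 0.14 -120.5
a 0.099 -40.6
b 0.102 -121.1
c 0.105 163.8
d side 0.095 -126.2
e side 0.109 160.8
pin 0.137 -120.4
-40.34677183247358
-116.50685052870774
165.3125826382045
bar [0.62515384 0.19341517 0.167     ] [0.55963848 0.19816147 0.167     ] 175.85640715805852
stand [0.63932107 0.17136289 0.005     ] [0.53034597 0.17750839 0.005     ] 176.7723016424635
stand [0.53034597 0.17750839 0.005     ] [0.51708097 0.05817856 0.005     ] -96.34309899209991
stand side [0.63825283 0.16996136 0.005     ] [0.52478609 0.17982189 0.005     ] 175.03334070105376
stand side [0.5279478  0.17602506 0.005     ] [0.51678506 0.06005356 0.005     ] -95.49802263508208
```

```bash
python3 -m crank '{"travel":[[3,3.5,-1],[6,7,-4],[6,7,-8],[6,7,-12],[6,7,-14.2]],"turn":[[0,0,0],[0,0,0],[0,0,0],[0,0,0],[0,0,0]],"gripper":[0,0,0,0,0]}' 25 && python3 -m crank '{"travel":[[0,0,0],[0,0,0],[0,0,0],[0,0,0],[0,0,0]],"turn":[[0,0,0],[0,0,0],[0,0,0],[0,0,0],[0,0,0]],"gripper":[0.5,0.8,1,1,1]}' 25; python3 -c "
from h import *
print(bot.observe()['qpos'])
c=np.array([.566,-.0665])
for k in range(1,11):
  a=np.radians(-120+6.28*k);print((100*(c+.137*np.array([np.cos(a),np.sin(a)])-[.4975,-.1852])).round(2))"
```

```text
clock: 6.75
position: [0.4957, -0.1876, 0.1022]
tool_rot: [-3.139, 0.001, 1.045]
force: [0.4, -0.6, 1.2]
grip_width: 0.0853
finger_force: 0.0
clock: 7.25
position: [0.4974, -0.1886, 0.1056]
tool_rot: [3.139, -0.0, 1.044]
force: [0.4, -0.5, 10.4]
grip_width: 0.0215
finger_force: 25.5
[ 0.43010686  0.55823341 -0.24229191  1.9431857   0.20897824  0.66173964
 -0.46860026]
[ 1.34 -0.67]
[ 2.74 -1.2 ]
[ 4.2  -1.57]
[ 5.68 -1.78]
[ 7.18 -1.83]
[ 8.68 -1.71]
[10.16 -1.43]
[11.59 -0.98]
[12.97 -0.39]
[14.27  0.35]
```

```bash
python3 -m crank '{"travel":[[1.3,-0.7,0.3],[2.7,-1.2,0.3],[4.2,-1.6,0.3],[5.7,-1.8,0.3],[7.2,-1.8,0.3]],"turn":[[0,0,4],[0,0,8],[0,0,12],[0,0,16],[0,0,20]],"gripper":[1,1,1,1,1]}' && python3 -m crank '{"travel":[[1.5,0.1,0],[3,0.4,0],[4.4,0.8,0],[5.8,1.4,0],[7.1,2.2,0]],"turn":[[0,0,4],[0,0,8],[0,0,12],[0,0,16],[0,0,20]],"gripper":[1,1,1,1,1]}' && python3 -m crank '{"travel":[[0,0,0],[0,0,0],[0,0,0],[0,0,0],[0,0,4]],"turn":[[0,0,0],[0,0,0],[0,0,0],[0,0,0],[0,0,0]],"gripper":[1,0.5,0,0,0]}' && python3 -m crank '{"travel":[[0,0,4],[-1,-3,7],[-2,-7,9],[-3,-11,9],[-3,-14,9]],"turn":[[0,0,-8],[0,0,-16],[0,0,-24],[0,0,-32],[0,0,-40]],"gripper":[0,0,0,0,0]}'
python3 - <<'E'
from h import *
f=snap('scene','s2');a=f['pixels'][150:350,215:465,::-1]; cv2.imwrite('pics/c4.png',cv2.resize(a,None,fx=3,fy=3,interpolation=cv2.INTER_CUBIC))
E
```

```text
clock: 7.75
position: [0.5681, -0.2078, 0.1072]
tool_rot: [-3.14, 0.002, 1.395]
force: [-3.6, -6.0, -7.6]
grip_width: 0.0208
finger_force: 28.8
clock: 8.25
position: [0.6398, -0.1855, 0.1075]
tool_rot: [-3.141, 0.001, 1.744]
force: [-0.4, -6.3, -5.1]
grip_width: 0.021
finger_force: 28.8
clock: 8.75
position: [0.6371, -0.1837, 0.1436]
tool_rot: [-3.135, -0.003, 1.743]
force: [-0.2, -0.4, 0.4]
grip_width: 0.0781
finger_force: 0.0
clock: 9.25
position: [0.6082, -0.3274, 0.2388]
tool_rot: [3.14, 0.001, 1.037]
force: [-0.5, -0.6, -0.5]
grip_width: 0.0852
finger_force: 0.0
```

View pics/c4.png

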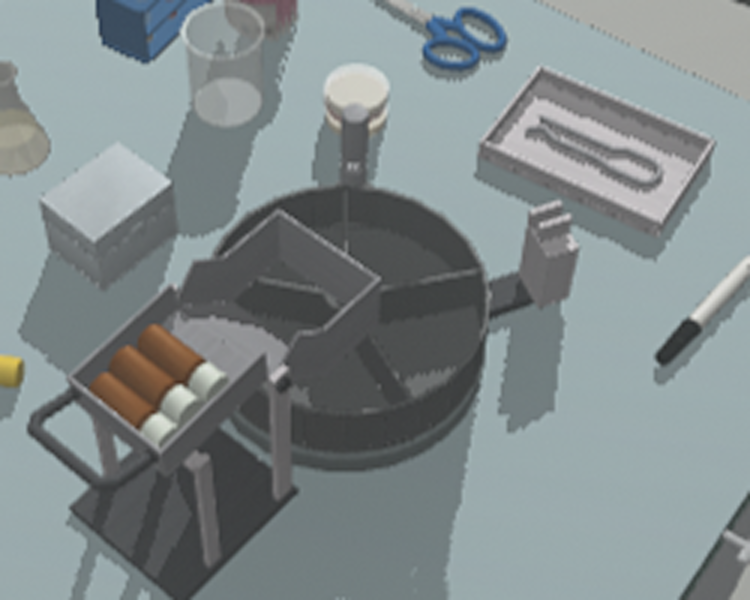

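Run:
```python
from h import *
f=load('s2'); C=np.array([.566,-.0665])
o=lambda x,y,z:onz(f,215+x/3,150+y/3,z)[:2]-C
for nm,x,y,z in[('top',347,188,.08),('right',481,271,.08),('low',407,402,.08),('pin',356,112,.135),('left wall',243,285,.08)]:
    q=o(x,y,z);print(nm,np.hypot(*q).round(3),np.degrees(np.arctan2(q[1],q[0])).round(1))
```

```text
top 0.106 -55.6
right 0.108 -132.0
low 0.109 151.1
pin 0.138 -57.8
left wall 0.077 31.1
```

Divider angles fit a turn of about 63°: bin centre 86°, chute about 85.5°. Now to the bar.

```bash
python3 -m crank '{"travel":[[-1,4,2],[-2,8,4],[-4,12,4],[-6,16,4],[-8,20,4]],"turn":[[0,0,-6],[0,0,-12],[0,0,-18],[0,0,-24],[0,0,-30]],"gripper":[0,0,0,0,0]}' && python3 -m crank '{"travel":[[-1,4,0],[-2,8,0],[-3,12,0],[-3,16,0],[-3,20,0]],"turn":[[0,0,-7],[0,0,-14],[0,0,-21],[0,0,-28],[0,0,-34]],"gripper":[0,0,0,0,0]}' && python3 -m crank '{"travel":[[0,4,0],[0,8,0],[0,12,0],[0,13,0],[0,13,0]],"turn":[[0,0,0],[0,0,0],[0,0,0],[0,0,0],[0,0,0]],"gripper":[0,0,0,0,0]}'
python3 - <<'E'
from h import *
f=snap('wrist','w3'); print(bot.observe()['qpos'],proj(f,[.587,.205,.17]))
E
```

```text
clock: 9.8
position: [0.5285, -0.1225, 0.2777]
tool_rot: [3.141, -0.001, 0.517]
force: [1.3, 0.9, -0.4]
grip_width: 0.0853
finger_force: 0.0
clock: 10.3
position: [0.4991, 0.0775, 0.2779]
tool_rot: [-3.141, -0.001, -0.077]
force: [1.6, -0.8, -1.0]
grip_width: 0.0851
finger_force: 0.0
clock: 10.8
position: [0.4992, 0.2074, 0.2773]
tool_rot: [-3.141, 0.0, -0.07]
force: [-0.1, -1.1, 0.3]
grip_width: 0.0854
finger_force: 0.0
[-0.30758583  0.34647684 -0.2515283   1.75969211  0.09792109  1.04782003
 -2.23618276] [316.62472264 115.89834056]
```

View pics/w3.png

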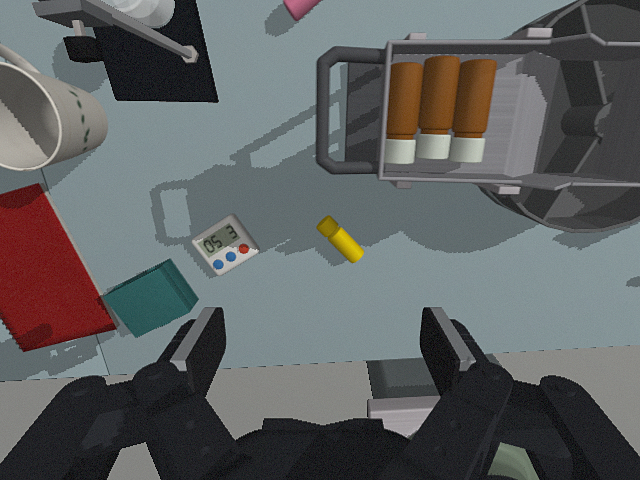

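The wrist view shows the lifting bar upright in the image from (323,55) to (323,167), middle (323,111), parallel to the pads; three vials in the pan.

Run:
```python
from h import *
S,D,W=load('scene0'),load('side0'),load('w3')
print(tri([(S,215+72/3.2,170+420/3.2),(W,323.5,111)]), tri([(S,215+72/3.2,170+420/3.2),(D,225+50/3.2,210+163/3.2),(W,323.5,111)]))
for z in(.143,.155,.17):
    p=onz(W,323.5,111,z); print(z,p, np.linalg.norm(p[:2]-[.566,-.0665]), onz(S,215+72/3.2,170+420/3.2,z))
a,b=onz(W,323.5,60,.16),onz(W,323.5,165,.16);print(a,b)
```

```text
[0.58943018 0.19976661 0.17332955] [0.58873575 0.19901108 0.17299964]
0.143 [0.59060427 0.19998571 0.143     ] 0.2676191353419465 [0.60481755 0.18806137 0.143     ]
0.155 [0.59024488 0.200037   0.155     ] 0.2676374132559447 [0.59862309 0.19255556 0.155     ]
0.17 [0.58979564 0.20010111 0.17      ] 0.26766095131413925 [0.59088002 0.19817329 0.17      ]
[0.62234518 0.19782127 0.16      ] [0.55263267 0.20265704 0.16      ]
```

```bash
python3 -m crank '{"travel":[[4,-0.3,0],[8,-0.7,0],[9,-0.8,-2],[9,-0.8,-5],[9,-0.8,-5]],"turn":[[0,0,0],[0,0,0],[0,0,0],[0,0,0],[0,0,0]],"gripper":[0.55,0.55,0.55,0.55,0.55]}' 30 && python3 -m crank '{"travel":[[0,0,-2],[0,0,-4],[0,0,-6],[0,0,-7],[0,0,-7]],"turn":[[0,0,0],[0,0,0],[0,0,0],[0,0,0],[0,0,0]],"gripper":[0.55,0.55,0.55,0.55,0.55]}' && python3 -m crank '{"travel":[[0,0,0],[0,0,0],[0,0,0],[0,0,0],[0,0,0]],"turn":[[0,0,0],[0,0,0],[0,0,0],[0,0,0],[0,0,0]],"gripper":[0.9,1,1,1,1]}' 30; python3 -c "
import numpy as np
for t in np.arange(.1,.96,.085):
  a=.127+t; print(round(t,2),np.round([-14.2*(np.cos(.127)-np.cos(a))*.08,-14.2*(np.cos(.127)-np.cos(a)),14.2*(np.sin(a)-np.sin(.127))],2))"
```

```text
clock: 11.35
position: [0.5885, 0.1951, 0.2241]
tool_rot: [3.139, 0.005, -0.075]
force: [-0.6, 0.5, -0.2]
grip_width: 0.0387
finger_force: 0.0
clock: 11.85
position: [0.5895, 0.1971, 0.1574]
tool_rot: [3.141, 0.001, -0.073]
force: [0.5, -0.3, 0.2]
grip_width: 0.0385
finger_force: 0.0
clock: 12.35
position: [0.5906, 0.2017, 0.1593]
tool_rot: [-3.136, -0.003, -0.07]
force: [2.7, 17.1, 1.1]
grip_width: 0.0075
finger_force: 30.6
0.1 [-0.02 -0.25  1.4 ]
0.18 [-0.05 -0.57  2.56]
0.27 [-0.08 -0.99  3.69]
0.36 [-0.12 -1.5   4.78]
0.44 [-0.17 -2.11  5.83]
0.52 [-0.22 -2.8   6.82]
0.61 [-0.29 -3.57  7.74]
0.7 [-0.35 -4.42  8.6 ]
0.78 [-0.43 -5.34  9.39]
0.86 [-0.51 -6.32 10.09]
0.95 [-0.59 -7.36 10.71]
```

```bash
python3 -m crank '{"travel":[[0,0.3,0],[0,0.2,1.0],[0,0,2],[-0.1,-0.3,3],[-0.1,-0.6,3.7]],"turn":[[0,0,0],[0,0,0],[0,0,0],[0,0,0],[0,0,0]],"gripper":[1,1,1,1,1]}' && python3 -m crank '{"travel":[[0,-0.3,0.6],[0,-0.6,1.2],[-0.1,-1.1,2.1],[-0.1,-1.6,2.8],[-0.1,-1.8,3.1]],"turn":[[0,0,0],[0,0,0],[0,0,0],[0,0,0],[0,0,0]],"gripper":[1,1,1,1,1]}' && python3 -m crank '{"travel":[[0,-0.4,0.5],[-0.1,-0.8,0.9],[-0.1,-1.2,1.3],[-0.1,-1.6,1.8],[-0.2,-2,2.1]],"turn":[[0,0,0],[0,0,0],[0,0,0],[0,0,0],[0,0,0]],"gripper":[1,1,1,1,1]}' && python3 -m crank '{"travel":[[0,-0.5,0.4],[0,-0.9,0.7],[-0.1,-1.4,1.1],[-0.1,-1.9,1.4],[-0.1,-1.9,1.4]],"turn":[[0,0,0],[0,0,0],[0,0,0],[0,0,0],[0,0,0]],"gripper":[1,1,1,1,1]}'
python3 - <<'E'
from h import *
f=snap('scene','s3');a=f['pixels'][150:350,215:465,::-1]; cv2.imwrite('pics/c5.png',cv2.resize(a,None,fx=3,fy=3,interpolation=cv2.INTER_CUBIC))
E
```

```text
clock: 12.85
position: [0.5895, 0.1916, 0.196]
tool_rot: [-3.141, -0.002, -0.073]
force: [5.4, 1.1, -3.2]
grip_width: 0.0075
finger_force: 29.6
clock: 13.35
position: [0.5881, 0.1739, 0.2267]
tool_rot: [-3.141, -0.001, -0.073]
force: [4.2, 3.8, -0.0]
grip_width: 0.0077
finger_force: 29.4
clock: 13.85
position: [0.5864, 0.1549, 0.2475]
tool_rot: [-3.139, -0.002, -0.072]
force: [8.6, 7.8, 5.5]
grip_width: 0.0074
finger_force: 29.7
clock: 14.35
position: [0.5849, 0.1358, 0.2619]
tool_rot: [-3.139, -0.002, -0.072]
force: [0.5, 7.3, 10.0]
grip_width: 0.0074
finger_force: 30.4
```

View pics/c5.png

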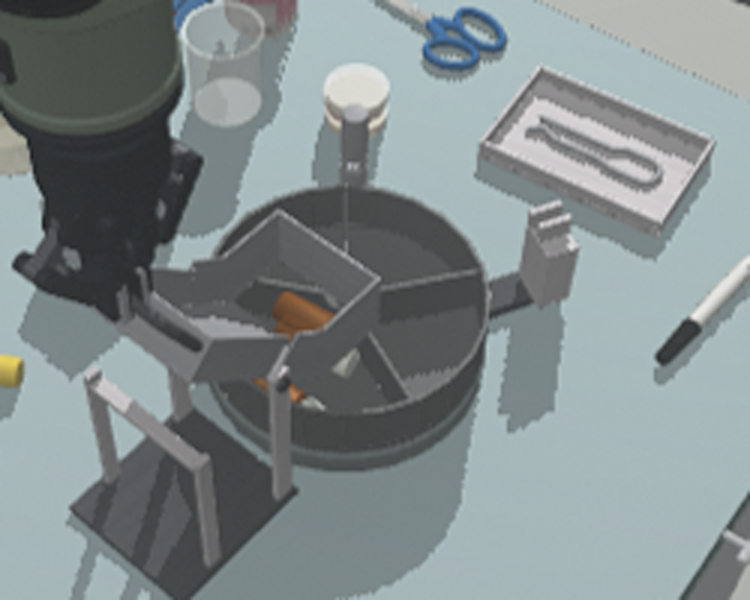

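The pan is tipped about 0.85 rad and vials are in the bin: one at (280,388), two about (305,315). Lowering along the same arc.

```bash
python3 -m crank '{"travel":[[0,0.5,-0.3],[0,1,-0.7],[0.1,1.9,-1.4],[0.1,2.4,-1.8],[0.1,2.9,-2.4]],"turn":[[0,0,0],[0,0,0],[0,0,0],[0,0,0],[0,0,0]],"gripper":[1,1,1,1,1]}' && python3 -m crank '{"travel":[[0.1,0.5,-0.5],[0.2,1,-1.1],[0.2,1.5,-1.9],[0.2,2,-2.7],[0.2,2.4,-3.4]],"turn":[[0,0,0],[0,0,0],[0,0,0],[0,0,0],[0,0,0]],"gripper":[1,1,1,1,1]}' && python3 -m crank '{"travel":[[0,0.3,-0.7],[0.1,0.6,-1.7],[0.1,0.9,-2.7],[0.1,1.1,-3.7],[0.1,1.2,-4.4]],"turn":[[0,0,0],[0,0,0],[0,0,0],[0,0,0],[0,0,0]],"gripper":[1,1,1,1,1]}'
```

```text
clock: 14.9
position: [0.5871, 0.1649, 0.2375]
tool_rot: [-3.14, -0.004, -0.072]
force: [10.3, 5.2, 4.9]
grip_width: 0.0077
finger_force: 30.5
clock: 15.4
position: [0.589, 0.1885, 0.2026]
tool_rot: [-3.14, -0.003, -0.072]
force: [11.7, 2.9, 2.2]
grip_width: 0.0077
finger_force: 30.9
clock: 15.9
position: [0.5902, 0.2018, 0.1586]
tool_rot: [-3.138, -0.004, -0.072]
force: [12.4, 10.2, 1.6]
grip_width: 0.0077
finger_force: 31.9
```

```bash
python3 -m crank '{"travel":[[0,0,0],[0,0,0],[0,0,0],[0,0,2],[0,0,5]],"turn":[[0,0,0],[0,0,0],[0,0,0],[0,0,0],[0,0,0]],"gripper":[0.55,0.55,0.55,0.55,0.55]}' && python3 -m crank '{"travel":[[0,0,5],[-2,0,10],[-6,-2,14],[-9,-6,16],[-12,-9,16]],"turn":[[0,0,0],[0,0,0],[0,0,0],[0,0,0],[0,0,0]],"gripper":[0.55,0.55,0.55,0.55,0.55]}' && python3 -m crank '{"travel":[[0,-4,0],[0,-8,0],[0,-12,0],[0,-12,0],[0,-12,0]],"turn":[[0,0,0],[0,0,0],[0,0,0],[0,0,0],[0,0,0]],"gripper":[0.5,0.5,0.5,0.5,0.5]}'
python3 - <<'E'
from h import *
f=snap('wrist','w4');g=snap('scene','s4')
a=f['pixels'][0:300,160:560,::-1];b=g['pixels'][150:350,215:465,::-1]
cv2.imwrite('pics/c6.png',np.hstack([cv2.resize(a,(400,300)),cv2.resize(b,(375,300),interpolation=cv2.INTER_CUBIC)]))
E
```

```text
clock: 16.4
position: [0.5876, 0.1992, 0.2076]
tool_rot: [3.14, 0.003, -0.072]
force: [-0.0, -0.7, 0.1]
grip_width: 0.0383
finger_force: 0.0
clock: 16.9
position: [0.4726, 0.1142, 0.3696]
tool_rot: [-3.141, -0.003, -0.072]
force: [-0.0, -0.9, 0.8]
grip_width: 0.0383
finger_force: 0.0
clock: 17.4
position: [0.4731, -0.006, 0.3676]
tool_rot: [3.142, -0.0, -0.074]
force: [-0.5, 0.4, 0.1]
grip_width: 0.0424
finger_force: 0.0
```

View pics/c6.png

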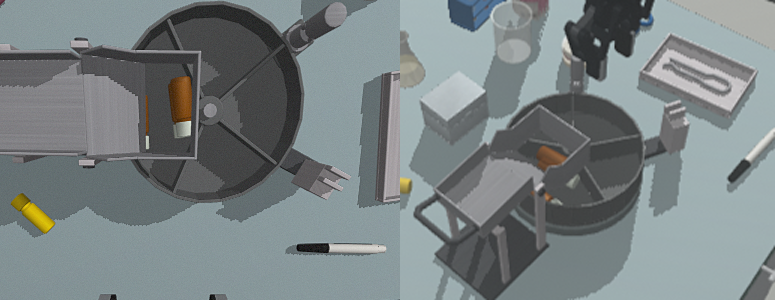

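Both views show the pan down and empty, the chute clear, two vials visible in the wide bin (a third would be hidden under the chute), and the clip flat in the tray. That made 11 pictures viewed, one over the limit of 10, so I'll check the third vial by numbers only.

Run:
```python
from h import *
n=snap('side','d4')
for t in('s3','s4','d4','w4'):
    f=load(t); h=cv2.cvtColor(f['pixels'],cv2.COLOR_RGB2HSV)
    m=cv2.inRange(h,(5,140,60),(16,255,255)); k,_,st,ce=cv2.connectedComponentsWithStats(m)
    print(t,[(ce[i].round().tolist(),int(st[i,4]),(onz(f,*ce[i],.05)[:2]-[.566,-.0665]).round(3).tolist()) for i in range(1,k) if st[i,4]>12])
```

```text
s3 [([315.0, 251.0], 36, [0.034, 0.01])]
s4 [([316.0, 251.0], 26, [0.033, 0.009])]
d4 [([326.0, 274.0], 149, [0.013, 0.024]), ([79.0, 297.0], 118, [0.378, 0.378]), ([48.0, 306.0], 187, [0.395, 0.435])]
w4 [([341.0, 98.0], 871, [0.017, 0.029]), ([307.0, 116.0], 86, [-0.0, 0.073])]
```

Run:
```python
from h import *
for t in('s3','s4'):
    f=load(t); h=cv2.cvtColor(f['pixels'],cv2.COLOR_RGB2HSV)
    m=cv2.inRange(h,(3,110,35),(18,255,255))[230:300,270:350]; k,_,st,ce=cv2.connectedComponentsWithStats(m)
    for i in range(1,k):
        if st[i,4]>3:
            u,v=ce[i]+[270,230]; print(t,round(u),round(v),st[i].tolist(),[(onz(f,u,v,z)[:2]-[.566,-.0665]).round(3).tolist() for z in(.05,.07)])
```

```text
s3 314 254 [36, 17, 20, 15, 177] [[0.03, 0.019], [0.021, 0.03]]
s3 302 278 [31, 47, 3, 2, 4] [[0.013, 0.087], [0.004, 0.097]]
s3 313 281 [42, 48, 5, 6, 17] [[-0.013, 0.079], [-0.022, 0.089]]
s4 314 255 [36, 17, 20, 16, 181] [[0.03, 0.019], [0.021, 0.031]]
s4 313 281 [42, 48, 5, 6, 17] [[-0.013, 0.079], [-0.022, 0.089]]
```

```bash
python3 -c "
from workcell import bot
print(bot.job_done())"
```

```text
the job is handed in; nothing more can be done
None
```

I handed the job in at about 17.5 s, with the clip in the tray, the wide bin about centred under the chute, and the pan tipped, emptied and let back down; two vials show in the bin, but the third is hidden and only inferred (nothing is left in the pan or chute), and I viewed 11 pictures against the limit of 10.

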